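# Re-set the marking arm and centre-punch the blank

## Robot

A 7-joint arm with a two-finger parallel gripper is mounted at the origin on the work surface. World frame = base frame: x ahead of the robot, y to its left, z up, the work surface at z = 0. Lengths are in m, angles in rad, forces in N, time in s.
With the tool pointing down it reaches from about 0.425 to 0.925 m from the base axis. Payload 6.8 kg.
Tool frame: the origin (TCP) lies at the very end of the fingers, on their centre line; the grasp point (between the pads) lies 19 mm behind it; z points along the fingers, y is the line along which they close (so a half turn about z gives the same grasp; the last joint's range is limited). The gripper opens to 88 mm and grips with 3 to 60 N. Pads are 20 mm wide; open, the fingers measure 115 mm over their backs; the gripper's body (75 mm by 178 mm) begins 61 mm behind the grasp point.
Start: joints at [-1.356, 0.477, 0.022, 1.555, -0.011, 1.109, -0.083], TCP at [0.214, 0.64, 0.197] pointing down, gripper open.
Joint ranges: [-2.96, 2.96], [-0.34, 2.1], [-1.41, 1.46], [0.24, 2.44], [-1.37, 4.51], [0.17, 1.92], [-2.96, 2.96]. Speed limits (rad/s): [2.39, 2.39, 3.14, 3.14, 3.14, 3.14, 3.14].

## Interface

Orientations are given as a rotation vector (axis times angle).
In Python, from station import ctrl gives the robot as it stands. The module is installed in compiled form; this text tells all that it offers.
- The arm moves only by the tool carry_out, never from a script. Its argument "targets" is a list that holds one entry, the list of rows, each a list of 4 numbers: the shift along the tool's x, y, z in mm, then the turn about the tool's z in rad. A call has 1 to 10 rows; each row is the pose to reach, as a shift and turn from the pose commanded when the call began, along the tool's axes at that moment; what a row does not reach only later rows make up. A row lasts 1/12 s, in which the tool goes at most 41.7 mm and 7.16 degrees, less where a joint would pass 70% of its speed; a pose out of reach is approached as far as the arm can. A call with a gripper value outside its range is refused whole. "claw" is the gripper command: -1 is shut, 1 is fully open, values between are in proportion, set as the call begins (left out, the last holds). The fingers move at their own pace and stop on an object; "grip_force" is the grip in N (left out, the last holds). Time passes only in rows, so rows that repeat a pose let the fingers close. It gives the time, the measured TCP pose, the force, the opening and the grip force at its end, in the units of the state.
- ctrl.observe(): the state, without advancing time (a new reading comes with each control period).
- ctrl.camera(name): name is "scene" or "top" or "wrist"; returns a dict with "img" (420x560x3 uint8, blue, green, red), "fx", "fy", "cx", "cy" (pixels), "R" (3x3) and "t" (3): a world point X has camera coordinates R X + t. Camera axes: x right, y down, z forward; pixel columns grow to the right and rows downward; lengths in m; the calibration is good to about 2 mm. A picture is of the moment at which its call begins. There is no depth.
- ctrl.sign_off(): hands the job in; it is judged then, once.
The state is a dict: "t": time; "qpos": joint angles; "joint_vel": joint speeds; "effort": joint torques, N m; "position": TCP position; "tool_rot": TCP orientation; "contact_force": force on the tool from outside, world axes, zero at the start; "ft_torque": the same for the moment, N m; "gripper_width": opening from 0.0 (shut) to 1.0 (fully open); "grasp_force": force on a finger pad.
Only numpy, scipy, OpenCV 4.12 (cv2) and the standard library are available. Lean on these libraries where they do the work, as an engineer would, in place of code of your own. Each camera call takes 0.05 s, during which the arm holds its last target. There are 200 camera calls.

## Task

Set the marking arm so that its centre punch stands over the flat blank, not over the bracket with the bent-up ends: pinch in the two spring buttons on the arm's tube and slide the sleeve until the buttons pop out through the next pair of holes. Then press the punch's knob straight down until its hidden spring snaps, and let it come up again. Mark nothing but the blank's scribed cross and leave the loose things on the bench where they lie.

Things in the scene. Friction and masses are not known exactly. Their poses are not given: they have to be found in the camera images.
- jig: marking jig bolted to the bench: dark steel base plate 130 x 460 x 12 mm with a grey post at one end that carries a level square tube; origin on the bench under the two spring buttons; its y axis runs along the tube away from the post towards the punch head, its x axis across the tube, z up
- buttons_mid (a point): point on the tube's axis midway between the two spring buttons, 100 mm above the bench; it does not move with the sleeve. The round-nosed steel buttons, 14 mm across, sit in the fixed inner tube and stand out level, along the jig's +x and -x, 8 mm from each side of the sleeve: 56 mm over both tips
- sleeve (a joint): sleeve's place along the jig's y, m: 0 with the buttons in its middle holes (start), +0.06 and -0.06 in the other two pairs; stops at +-0.064. Square aluminium tube, 40 x 40 mm, 185 mm long, wall 2.5 mm, 16 mm side holes; centred on the axis of buttons_mid. Out-standing buttons lock it. To slide: grip it at the buttons, pressing both flush, and pull along with that grip (8 to 15 N)
- button_front (a joint): how far the button on the jig's +x side is pressed, m: 0 popped out, 0.008 flush with the sleeve (about 4 N), about 0.0105 when under its wall. From flush, the hole's rim pushes it further in as the sleeve is pulled; it pops out at the next hole and locks the sleeve there
- button_back (a joint): the same for the button on the jig's -x side
- punch_top (a point): centre of the flat top of the punch's round steel knob, 30 mm across, 185 mm above the bench when up; axes as the jig's. The upright spring centre punch, 137 mm long, stands in a grey head block (50 mm along the tube, 56 across, top 122 mm above the bench) on the sleeve's end, 125 mm from its middle holes, and moves with the sleeve
- punch_point (a point): the punch's point, straight below punch_top, 16 mm above the blank's top when up
- punch (a joint): how far the punch is pressed down, m: 0 up, 0.016 at its stop, the point on the plate. The push rises from about 8 N to 13 N (up to 16) near 0.0085, then the hidden spring snaps: the push drops to about 6 N past 0.0125. It springs up by itself when released
- blank_spot (a point): the scribed cross, at the centre of the top of the flat steel blank (110 mm across the arm, 50 mm along it, 6 mm thick, fixed on the anvil bar under the arm's line, top 32 mm above the bench). It lies 60 mm further out or 60 mm further in along the arm than where the punch starts
- bracket: finished bracket of the same outline as the blank but with both ends bent up 30 mm and drilled; fixed on the anvil bar at the other place; origin under its centre, axes as the jig's. Not to be marked
- bearing_a: loose steel ball bearing, 72 mm across, 18 mm thick, lying flat; origin under its centre; to be left alone
- bearing_b: loose steel ball bearing, 62 mm across, 16 mm thick, lying flat; origin under its centre; to be left alone
- pulley: loose three-groove belt pulley, 110 mm across, 51 mm high; origin under its centre; to be left alone
- shaft: loose flanged shaft standing on its 76 mm flange, 110 mm high; origin under its centre; to be left alone
- hammer: loose hammer lying on the bench, 280 mm long, handle to its -x; to be left alone
- wrench: loose wrench lying on the bench, 200 mm long, along its x; to be left alone

How it is judged:
On the way, in this order (a step that is already met when the one before it is completed fails the run):
1. the sleeve stands with the punch over the blank's cross and both buttons have popped out (horizontal distance between punch_point and blank_spot below 0.005 m and value of joint each of button_front, button_back, punch below 0.003 m), for 0.2 s.
2. the punch has been pressed through its snap over the cross (horizontal distance between punch_point and blank_spot below 0.005 m and value of joint punch above 0.0125 m), for 0.05 s.
At the end, for the whole second after the job is handed in: the punch point stands within 5 mm (seen from above) of the blank's cross, both buttons are popped out to within 3 mm, the sleeve locked by them, and the punch is up again to within 3 mm after having been pressed through its snap there (all of step 1); the robot touches nothing.
It fails at once if the punch is pressed more than 6 mm anywhere but within 6 mm of the blank's cross (value of joint punch above 0.006 m and horizontal distance between punch_point and blank_spot above 0.006 m).
It fails at once if a loose thing on the bench is moved more than 30 mm (distance of any of bearing_a, bearing_b, pulley, shaft, hammer, wrench from where it was at the start of the episode above 0.03 m).
It also fails if it takes over 42 s, if anything falls off the work surface, if the arm or the gripper's body presses on something with over 40 N, if the wrist force passes 120 N, or if a joint passes its speed limit or range.

## Working session

There is one attempt and no reset: what is moved stays moved. The work goes in short steps, Python scripts to look and compute and a tool call to move; the robot and the scene stay as the last step left them, time stands still between calls to the robot, and variables do not carry over. Pictures are saved under pics/ and viewed, at most 10 in all, crops included, and the job is handed in when it is done.

Besides the shell and the picture viewer there is one more tool, called after "Emit:" in YAML: its name, and indented under it one key for each argument. carry_out: Moves the arm, as the interface text tells. Its arguments: {"type":"object","properties":{"targets":{"type":"array","items":{"type":"array","items":{"type":"array","items":{"type":"number"}}}},"claw":{"type":"number"},"grip_force":{"type":"number"}},"required":["targets"]}

```bash
mkdir -p pics
cat > h.py <<'E'
import numpy as np, cv2
from scipy.spatial.transform import Rotation as Rn
from station import ctrl
def ray(c,u,v,z):
    R=np.array(c["R"]);t=np.array(c["t"]);o=-R.T@t
    d=R.T@np.array([(u-c["cx"])/c["fx"],(v-c["cy"])/c["fy"],1]);return o+d*(z-o[2])/d[2]
def proj(c,X):
    p=np.array(c["R"])@np.array(X)+np.array(c["t"]);return c["cx"]+c["fx"]*p[0]/p[2],c["cy"]+c["fy"]*p[1]/p[2]
E
python3 - <<'E'
from h import *
import pickle
for n in("top","scene"):
    c=ctrl.camera(n);cv2.imwrite(f"pics/{n}0.png",c["img"]);pickle.dump(c,open(n+"0.pkl","wb"))
s=ctrl.observe();print(s["t"],s["position"],s["tool_rot"],Rn.from_rotvec(s["tool_rot"]).as_matrix().round(3),s["gripper_width"],s["contact_force"])
E
```

```text
0.1 [0.21396358 0.63958131 0.1962879 ] [-5.04811108e-01 -3.10064014e+00  2.58391392e-03] [[-0.948  0.317 -0.   ]
 [ 0.317  0.948 -0.002]
 [-0.    -0.002 -1.   ]] 1.0003419401629514 [ 0.45358679 -0.40384088 -0.64179097]
```

View pics/top0.png

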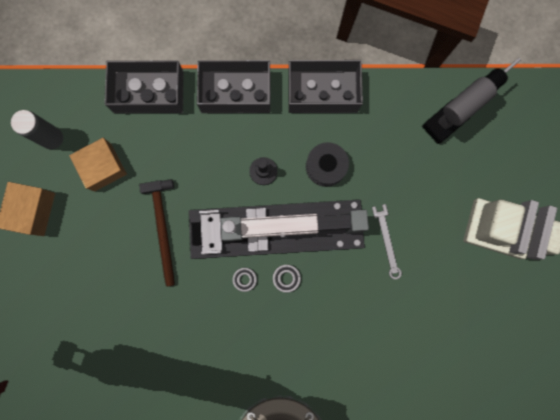

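View pics/scene0.png

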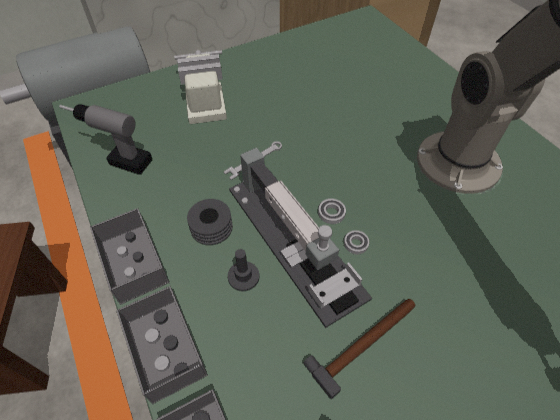

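The top view shows the post at (360,220), the head and punch at (230,228), an outer plate at (209,232) and an inner plate at (257,228). I'll enlarge both views to tell the blank from the bracket.

Run:
```python
from h import *
import pickle
T=pickle.load(open("top0.pkl","rb"));S=pickle.load(open("scene0.pkl","rb"))
a=cv2.resize(T["img"][190:270,180:380],None,fx=4,fy=4,interpolation=cv2.INTER_CUBIC)[:300]
b=cv2.resize(S["img"][140:330,220:400],(380*3//4*1,300),interpolation=cv2.INTER_CUBIC)
b=cv2.resize(S["img"][215:315,240:400],(480,300),interpolation=cv2.INTER_CUBIC)
o=np.zeros((600,800,3),np.uint8);o[:300]=a;o[300:,:480]=b
cv2.imwrite("pics/z.png",np.clip(o*1.6,0,255).astype(np.uint8))
for n,u,v,z in[("postend",367,220,.12),("knob",229,227,.185),("sleeveR",318,223,.12),("headR",242,228,.122),("in",257,228,.032),("out",209,232,.032)]:print(n,ray(T,u,v,z).round(4))
print("cam",-np.array(T["R"]).T@T["t"],T["fx"])
m=cv2.inRange(T["img"],(0,0,0),(60,60,60))
```

```text
postend [ 0.5645 -0.212   0.12  ]
knob [0.543  0.1181 0.185 ]
sleeveR [ 0.5574 -0.0926  0.12  ]
headR [0.5454 0.0923 0.122 ]
in [0.5521 0.0591 0.032 ]
out [0.5419 0.1842 0.032 ]
cam [0.45448646 0.01216408 1.33176637] 499.1795479722881
```

View pics/z.png

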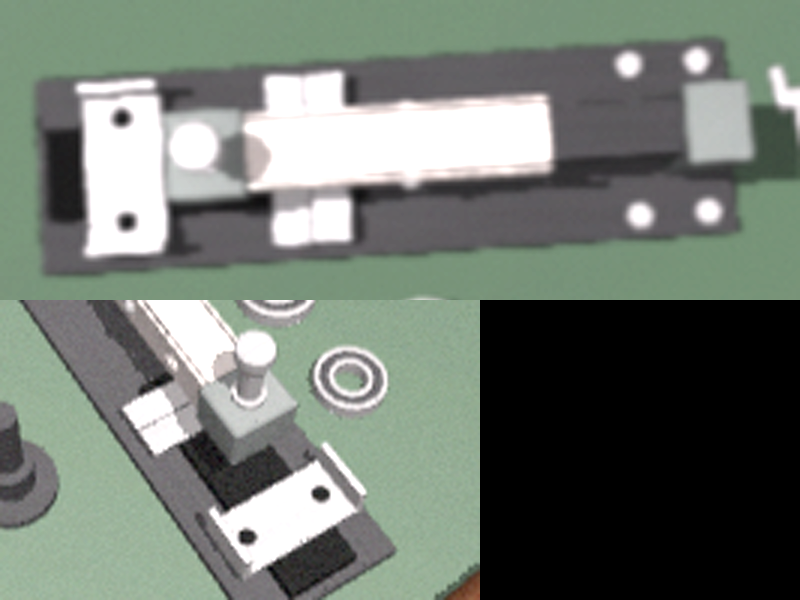

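The outer plate has the bent-up ends and two drilled holes, so it is the bracket. The inner one, with the scribed line, is the blank, so the sleeve must go towards the post (jig -y). The button tips show at about (282,216) and (283,235.5) in the top view.

```bash
cat >> h.py <<'E'
def delta(X,yv):
    "tool-frame shift (mm) and turn (rad) to TCP X with tool y along world yv"
    s=ctrl.observe();R=Rn.from_rotvec(s["tool_rot"]).as_matrix()
    d=R.T@(np.array(X)-s["position"])*1000;y=R.T@np.array(yv);return d.round(1),round(float(np.arctan2(-y[0],y[1])),3)
E
python3 - <<'E'
from h import *
import pickle
T=pickle.load(open("top0.pkl","rb"))
b=ray(T,282.3,225.9,.1);k=ray(T,180+194/4,190+146/4,.185)
# sleeve edges mask
g=cv2.cvtColor(T["img"],cv2.COLOR_BGR2GRAY);m=(g>130).astype(np.uint8);m[:205]=0;m[245:]=0;m[:,:246]=0;m[:,322:]=0;m=cv2.morphologyEx(m,cv2.MORPH_OPEN,np.ones((9,9)))
cs=max(cv2.findContours(m,0,2)[0],key=cv2.contourArea);r=cv2.minAreaRect(cs);print(r,[ray(T,*p,.12).round(4) for p in cv2.boxPoints(r)])
d=(k-b)[:2];print(b,k,np.linalg.norm(d),np.degrees(np.arctan2(-d[0],d[1])))
a=np.radians(3.7);print(delta([b[0],b[1],.27],[np.cos(a),np.sin(a),0]))
E
```

```text
((281.0, 222.5), (27.0, 70.0), 90.0) [array([0.5921, 0.0829, 0.12  ]), array([ 0.5917, -0.0881,  0.12  ]), array([ 0.5257, -0.0874,  0.12  ]), array([0.5261, 0.0826, 0.12  ])]
[ 0.5520603  -0.00594952  0.1       ] [0.54420185 0.11921851 0.185     ] 0.1254144797515775 3.5925016193909176
(array([-525.4, -505.1,  -72.8]), 1.183)
```

Emit:
carry_out:
  targets:
    - [[-40,-38,-73,0.12],[-290,-280,-73,0.6],[-290,-280,-73,0.6],[-290,-280,-73,0.6],[-290,-280,-73,0.6],[-290,-280,-73,0.6],[-290,-280,-73,0.6],[-290,-280,-73,0.6],[-290,-280,-73,0.6],[-290,-280,-73,0.6]]
  claw: 1

```text
t: 0.93
position: [0.3983, 0.2849, 0.2697]
tool_rot: [-1.398, -2.813, 0.0]
contact_force: [0.4, 1.0, -0.3]
gripper_width: 0.999
grasp_force: 0.0
```

Run:
```python
from h import *
a=np.radians(3.6);print(delta([.552,-.006,.27],[np.cos(a),np.sin(a),0]))
```

```text
(array([-324.7,  -53.1,   -0.4]), 0.585)
```

Emit:
carry_out:
  targets:
    - [[-325,-53,0,0.585],[-325,-53,0,0.585],[-325,-53,0,0.585],[-325,-53,0,0.585],[-325,-53,0,0.585],[-325,-53,0,0.585],[-325,-53,0,0.585],[-325,-53,0,0.585],[-325,-53,0,0.585],[-325,-53,0,0.585]]

```text
t: 1.77
position: [0.552, -0.0066, 0.2692]
tool_rot: [2.156, 2.285, -0.002]
contact_force: [-0.2, -0.6, -0.3]
gripper_width: 1.002
grasp_force: 0.0
```

Run:
```python
from h import *
import pickle
a=np.radians(3.6)
c=ctrl.camera("wrist");cv2.imwrite("pics/w1.png",c["img"]);pickle.dump(c,open("w1.pkl","wb"))
print(delta([.552,-.006,.27],[np.cos(a),np.sin(a),0]),ctrl.observe()["position"],proj(c,[.552,-.006,.1]),proj(c,[.5442,.1192,.185]))
```

```text
(array([-1.7,  0.4, -0.9]), -0.001) [ 0.55154172 -0.00436626  0.26910416] (np.float64(276.60653355354646), np.float64(190.99117970432047)) (np.float64(275.78140876116623), np.float64(39.7482255352316))
```

View pics/w1.png

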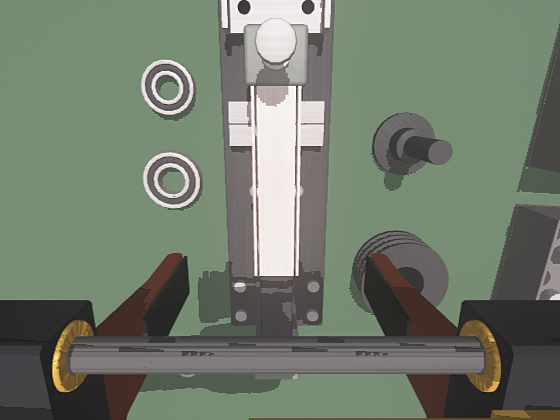

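The wrist view shows the buttons at (251,191) and (300,191), about 1 mm from the prediction. Going down to grasp height.

Emit:
carry_out:
  targets:
    - [[-2,0,35,0],[-2,0,75,0],[-2,0,115,0],[-2,0,150,0],[-2,0,175,0],[-2,0,187,0],[-2,0,187,0],[-2,0,187,0]]

```text
t: 2.48
position: [0.5521, -0.005, 0.0831]
tool_rot: [-2.149, -2.292, -0.0]
contact_force: [1.5, -0.8, -0.6]
gripper_width: 0.998
grasp_force: 0.0
```

Run:
```python
from h import *
a=np.radians(3.6)
c=ctrl.camera("wrist");cv2.imwrite("pics/w2.png",c["img"])
s=ctrl.observe();print(delta([.5515,-.006,.081],[np.cos(a),np.sin(a),0]),s["position"],s["contact_force"])
```

```text
(array([-0.7, -1.6,  3. ]), 0.001) [ 0.55301283 -0.0052481   0.08398717] [ 0.63922947 -1.25442456  0.7155799 ]
```

View pics/w2.png

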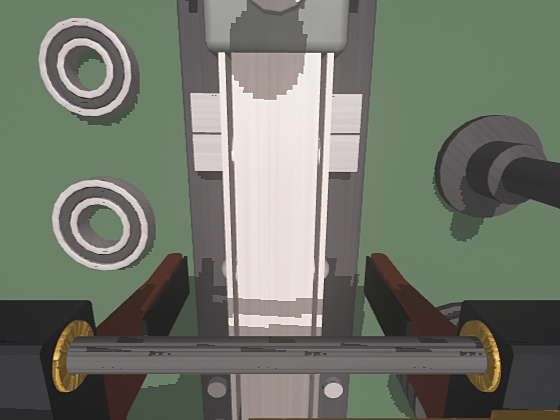

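Fingers straddle the buttons at (226,268) and (323,268), centred to about 1.5 mm. Closing.

Emit:
carry_out:
  targets:
    - [[0,-1,2,0],[0,-1,2,0],[0,-1,2,0],[0,-1,2,0],[0,-1,2,0],[0,-1,2,0],[0,-1,2,0],[0,-1,2,0],[0,-1,2,0]]
  claw: -1
  grip_force: 35

```text
t: 3.28
position: [0.5517, -0.0061, 0.0812]
tool_rot: [2.15, 2.29, 0.002]
contact_force: [0.1, 0.6, 5.4]
gripper_width: 0.451
grasp_force: 37.1
```

Emit:
carry_out:
  targets:
    - [[-4,0,0,0],[-10,0,0,0],[-17,0,0,0],[-25,0,0,0],[-33,0,0,0],[-41,0,0,0],[-48,0,0,0],[-54,0,0,0],[-58,0,0,0],[-60,0,0,0]]

```text
t: 4.12
position: [0.554, -0.0475, 0.0793]
tool_rot: [-2.125, -2.289, -0.017]
contact_force: [-2.0, 42.1, 3.8]
gripper_width: 0.453
grasp_force: 35.0
```

Emit:
carry_out:
  targets:
    - [[-1,0,0,0],[-1,0,0,0],[-1,0,0,0]]

```text
t: 4.37
position: [0.554, -0.0483, 0.0793]
tool_rot: [-2.124, -2.289, -0.017]
contact_force: [-3.1, 41.1, 2.0]
gripper_width: 0.455
grasp_force: 35.0
```

Run:
```python
from h import *
import pickle
c=ctrl.camera("wrist");pickle.dump(c,open("w3.pkl","wb"));cv2.imwrite("pics/w3.png",c["img"])
print(ctrl.observe(),proj(c,[.5515,-.006,.1]))
```

```text
{'t': 4.4167, 'qpos': array([-0.40452718,  0.473663  ,  0.50734741,  1.96621418, -0.34524327,
        0.7921894 ,  0.37883086]), 'joint_vel': array([ 0.00119132,  0.00075418,  0.00036225, -0.00065601,  0.00071049,
       -0.00061374,  0.00090874]), 'effort': array([ 21.90993726, -42.6003921 ,  29.09416795, -19.80987132,
         8.99762034,  -4.48822081,   0.37417788]), 'position': array([ 0.55399318, -0.04833422,  0.07927106]), 'tool_rot': array([-2.12429224, -2.2894713 , -0.01646354]), 'contact_force': array([-1.3022191 , 40.20618078,  2.5738508 ]), 'ft_torque': array([ 8.90294997,  0.48173248, -0.35660894]), 'grasp_force': 35.007508769631386, 'gripper_width': 0.4532104485983739} (np.float64(277.57195480595095), np.float64(186.64860233035188))
```

View pics/w3.png

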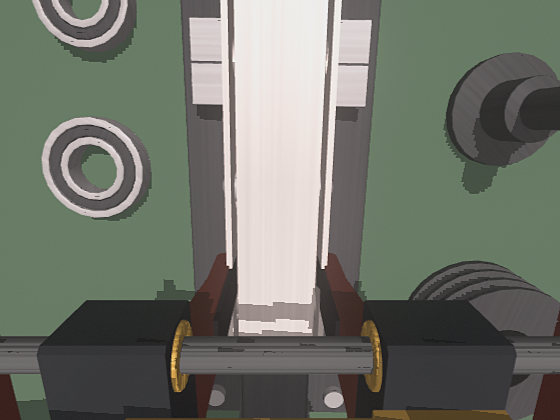

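The wrist picture shows no buttons standing out at the predicted (277,187), with 40 N on the tool. I'll measure where the head is.

Run:
```python
from h import *
import pickle
T=ctrl.camera("top");S=ctrl.camera("scene")
a=cv2.resize(T["img"][195:265,180:380],(800,280),interpolation=cv2.INTER_CUBIC)
b=cv2.resize(S["img"][155:315,230:390],(320,320),interpolation=cv2.INTER_CUBIC)
b=cv2.resize(S["img"][165:305,210:390],(410,319),interpolation=cv2.INTER_CUBIC)
o=np.zeros((600,800,3),np.uint8);o[:280]=a;o[281:,:410]=b
cv2.imwrite("pics/z2.png",np.clip(o*1.5,0,255).astype(np.uint8))
```

```text
(no output)
```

View pics/z2.png

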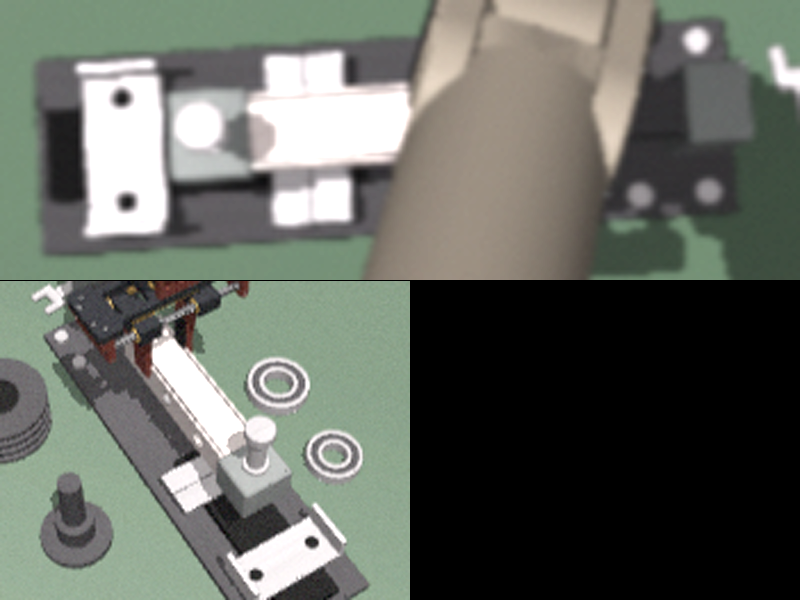

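The top view shows the head moved only about 3 mm, from column 194 to 199 in the 4x crop. The pads slid along the sleeve instead of carrying it. I'll unload, open, go back over the buttons, and compare knob positions numerically.

Emit:
carry_out:
  targets:
    - [[13,0,0,0],[13,0,0,0]]

```text
t: 4.68
position: [0.5541, -0.0475, 0.0794]
tool_rot: [-2.141, -2.294, -0.004]
contact_force: [5.3, 13.3, -11.1]
gripper_width: 0.453
grasp_force: 34.9
```

Emit:
carry_out:
  targets:
    - [[0,0,0,0],[0,0,0,0],[0,0,0,0],[0,0,0,0],[12,0,0,0],[30,0,0,0],[48,0,0,0],[48,0,0,0],[48,0,0,0]]
  claw: 1

```text
t: 5.43
position: [0.551, -0.0048, 0.0806]
tool_rot: [-2.148, -2.293, -0.0]
contact_force: [-0.4, -0.7, -0.2]
gripper_width: 0.999
grasp_force: 0.0
```

```bash
cat >> h.py <<'E'
def knob(c,z=.185):
    g=cv2.cvtColor(c["img"],cv2.COLOR_BGR2GRAY);x0,y0=218,216;w=cv2.resize(g[y0:241,x0:246],None,fx=4,fy=4,interpolation=cv2.INTER_CUBIC)
    m=cv2.morphologyEx((w>150).astype(np.uint8),cv2.MORPH_OPEN,cv2.getStructuringElement(2,(15,15)))
    n,l,s,q=cv2.connectedComponentsWithStats(m);return [(s[i].tolist(),ray(c,x0-.375+q[i][0]/4,y0-.375+q[i][1]/4,z).round(4)) for i in range(1,n)]
E
python3 - <<'E'
from h import *
import pickle
T0=pickle.load(open("top0.pkl","rb"));T=ctrl.camera("top")
print(knob(T0));print(knob(T))
w=ctrl.camera("wrist");pickle.dump(w,open("w4.pkl","wb"));cv2.imwrite("pics/w4.png",w["img"])
u,v=proj(w,[.5515,-.006,.1]);s=ctrl.observe();print(u,v,s["t"],s["position"],s["tool_rot"],s["contact_force"])
a=np.radians(3.6);print(delta([.5515,-.006,.081],[np.cos(a),np.sin(a),0]))
i=w["img"][int(v)-70:int(v)+80,190:365];cv2.imwrite("pics/w4z.png",cv2.resize(i,None,fx=4,fy=4,interpolation=cv2.INTER_CUBIC))
E
```

```text
[([97, 15, 15, 20, 232], array([0.5554, 0.0838, 0.185 ])), ([0, 17, 11, 83, 741], array([0.5349, 0.1418, 0.185 ])), ([18, 20, 46, 44, 1641], array([0.5453, 0.1209, 0.185 ]))]
[([94, 13, 18, 21, 280], array([0.5562, 0.0846, 0.185 ])), ([0, 17, 11, 83, 764], array([0.5346, 0.1418, 0.185 ])), ([20, 18, 47, 47, 1775], array([0.5456, 0.1197, 0.185 ]))]
277.38802056824665 267.9635310334356 5.5333 [ 0.55099834 -0.00686383  0.08072369] [ 2.15082219e+00  2.28922297e+00 -4.64707276e-04] [0.2239232  0.56771635 0.06076922]
(array([ 0.8,  0.6, -0.3]), -0.001)
```

View pics/w4z.png

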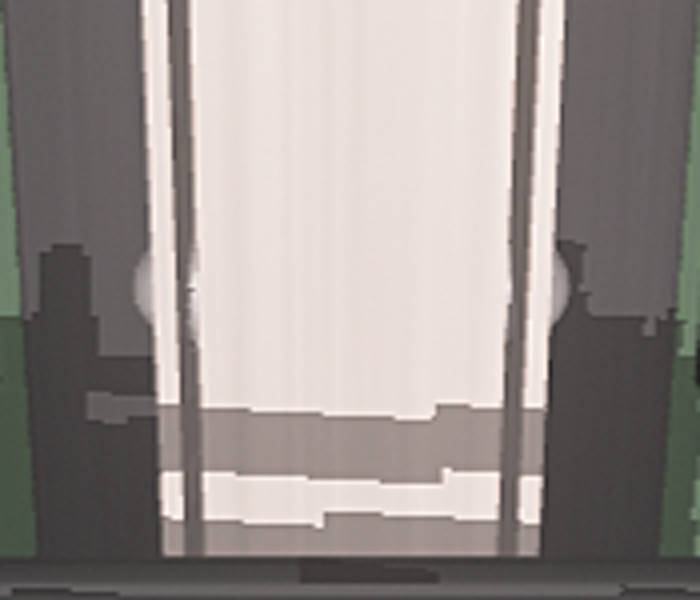

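Button bumps sit at crop row 288 (image about 278,269), which matches the prediction, but they look small. I'll compare with the earlier picture numerically.

Run:
```python
from h import *
import pickle
w=pickle.load(open("w4.pkl","rb"));a=cv2.imread("pics/w2.png",0);b=cv2.cvtColor(w["img"],6)
for r in (264,268,272):
  for n,i in(("w2",a),("w4",b)):print(r,n,i[r,208:240].tolist(),i[r,314:346].tolist())
an=np.radians(3.6);X=np.array([np.cos(an),np.sin(an),0]);c=np.array([.5515,-.006,.1])
print(w["fx"],[proj(w,c+X*k) for k in(-.028,-.02,.02,.028)],proj(w,c-X*.02+[0,0,.02]),proj(w,c+X*.02+[0,0,.02]))
```

```text
264 w2 [67, 69, 69, 67, 66, 78, 99, 98, 98, 97, 98, 97, 96, 97, 110, 140, 149, 160, 203, 231, 225, 225, 232, 221, 90, 102, 107, 107, 132, 205, 233, 226] [176, 105, 108, 102, 147, 229, 235, 230, 230, 231, 211, 152, 151, 143, 123, 73, 76, 79, 78, 79, 75, 84, 103, 104, 101, 101, 102, 99, 100, 100, 102, 101]
264 w4 [69, 70, 69, 68, 78, 99, 97, 98, 98, 99, 98, 96, 97, 98, 96, 109, 138, 143, 152, 170, 216, 230, 225, 226, 234, 222, 90, 103, 110, 152, 191, 196] [230, 231, 229, 174, 101, 109, 106, 111, 184, 240, 232, 229, 232, 227, 169, 150, 144, 124, 69, 75, 74, 85, 105, 102, 100, 102, 100, 101, 101, 99, 99, 99]
268 w2 [69, 68, 68, 68, 67, 77, 101, 98, 97, 96, 96, 97, 93, 108, 140, 153, 163, 173, 208, 230, 225, 225, 231, 224, 119, 101, 107, 113, 175, 238, 229, 225] [225, 111, 105, 99, 169, 245, 234, 230, 231, 228, 200, 166, 162, 156, 137, 88, 75, 78, 77, 77, 75, 84, 106, 103, 102, 101, 101, 100, 100, 100, 101, 100]
268 w4 [69, 70, 71, 68, 78, 100, 97, 98, 98, 97, 99, 97, 97, 96, 98, 117, 147, 157, 165, 174, 209, 230, 225, 225, 231, 224, 120, 98, 127, 201, 236, 230] [230, 230, 235, 223, 110, 
[... 441 characters left out ...]
[69, 70, 70, 66, 77, 98, 98, 98, 97, 96, 98, 99, 97, 96, 96, 113, 150, 153, 164, 173, 208, 230, 225, 224, 231, 223, 120, 100, 104, 151, 212, 219] [229, 230, 227, 187, 114, 105, 98, 145, 228, 235, 230, 230, 230, 213, 166, 163, 153, 127, 71, 73, 76, 73, 84, 104, 102, 100, 99, 99, 100, 99, 98, 98]
355.2066729199437 [(np.float64(223.1121869435647), np.float64(267.92661845114037)), (np.float64(238.61853170522502), np.float64(267.93716419846265)), (np.float64(316.1626916321779), np.float64(267.989901392784)), (np.float64(331.674011306755), np.float64(268.0004505235068))] (np.float64(234.18642922880542), np.float64(285.92275335881874)) (np.float64(320.8114892309402), np.float64(285.98435248707966))
```

Tips at columns 223.5 and 331.5 agree with fully out buttons, and the fingers are centred on them. The sleeve is locked at its start place. I'll grip again and pull gently, watching the force.

Emit:
carry_out:
  targets:
    - [[0,0,0,0],[0,0,0,0],[0,0,0,0],[0,0,0,0],[0,0,0,0],[0,0,0,0],[0,0,0,0],[0,0,0,0],[0,0,0,0],[0,0,0,0]]
  claw: -1
  grip_force: 50

```text
t: 6.37
position: [0.5517, -0.0061, 0.0813]
tool_rot: [2.15, 2.29, 0.002]
contact_force: [-0.4, 0.5, 5.8]
gripper_width: 0.45
grasp_force: 52.6
```

Emit:
carry_out:
  targets:
    - [[-1,0,0,0],[-2,0,0,0],[-3,0,0,0],[-3,0,0,0]]

```text
t: 6.7
position: [0.5517, -0.0063, 0.0813]
tool_rot: [-2.147, -2.29, -0.004]
contact_force: [-1.8, 5.8, 6.7]
gripper_width: 0.454
grasp_force: 52.7
```

Emit:
carry_out:
  targets:
    - [[-1,0,0,0],[-2,0,0,0],[-3,0,0,0],[-3,0,0,0]]

```text
t: 7.03
position: [0.5517, -0.0066, 0.0813]
tool_rot: [-2.144, -2.29, -0.007]
contact_force: [-3.1, 11.3, 7.8]
gripper_width: 0.456
grasp_force: 52.7
```

Run:
```python
from h import *
print(knob(ctrl.camera("top"))[-1]);s=ctrl.observe();print(s["t"],s["position"],s["contact_force"],s["gripper_width"])
```

```text
([21, 18, 47, 47, 1763], array([0.5455, 0.1191, 0.185 ]))
7.0833 [ 0.5517111  -0.00652245  0.08128032] [-3.23842633 12.62052841  8.06940821] 0.4524019117785163
```

Emit:
carry_out:
  targets:
    - [[-1,0,0,0],[-2,0,0,0],[-3,0,0,0],[-3,0,0,0]]

```text
t: 7.42
position: [0.5517, -0.0069, 0.0813]
tool_rot: [-2.141, -2.289, -0.01]
contact_force: [-5.5, 18.9, 9.6]
gripper_width: 0.448
grasp_force: 53.9
```

Emit:
carry_out:
  targets:
    - [[-1,0,0,0],[-2,0,0,0],[-3,0,0,0],[-3,0,0,0]]

```text
t: 7.75
position: [0.5517, -0.0072, 0.0813]
tool_rot: [-2.136, -2.29, -0.012]
contact_force: [-6.5, 25.7, 11.4]
gripper_width: 0.452
grasp_force: 54.2
```

Emit:
carry_out:
  targets:
    - [[-1,0,0,0],[-2,0,0,0],[-3,0,0,0],[-3,0,0,0]]

```text
t: 8.08
position: [0.5517, -0.0078, 0.0812]
tool_rot: [-2.133, -2.29, -0.014]
contact_force: [-5.2, 30.0, 12.9]
gripper_width: 0.451
grasp_force: 54.9
```

Run:
```python
from h import *
print(knob(ctrl.camera("top"))[-1]);s=ctrl.observe();print(s["t"],s["position"],s["contact_force"],s["gripper_width"],s["ft_torque"])
```

```text
([22, 18, 47, 47, 1753], array([0.5456, 0.1185, 0.185 ]))
8.1333 [ 0.55172234 -0.00784327  0.08123815] [-6.13955905 29.74951173 12.7177699 ] 0.4483671834496819 [ 6.37348111  1.17973156 -0.39413749]
```

Run:
```python
from h import *
w=ctrl.camera("wrist");S=ctrl.camera("scene");s=ctrl.observe()
o=np.zeros((600,800,3),np.uint8)
o[:300,:560]=cv2.resize(w["img"][205:325,165:389],(560,300),interpolation=cv2.INTER_CUBIC)
o[300:,:400]=cv2.resize(S["img"][165:255,240:360],(400,300),interpolation=cv2.INTER_CUBIC)
cv2.imwrite("pics/z5.png",np.clip(o*1.5,0,255).astype(np.uint8))
R=Rn.from_rotvec(s["tool_rot"]).as_matrix()
for n,x in[("tip+",(10,20,0)),("tip-",(-10,20,0)),("pad+",(10,20,-19)),("pad-",(-10,20,-19)),("pad hi",(10,20,-40))]:
    u,v=proj(w,s["position"]+R@np.array(x)/1000);print(n,round(u),round(v),"crop",round((u-165)*2.5),round((v-205)*2.5))
print(proj(w,[.5515,-.006,.1]))
```

```text
tip+ 312 237 crop 368 81
tip- 311 270 crop 365 163
pad+ 316 250 crop 377 112
pad- 315 285 crop 374 201
pad hi 321 267 crop 389 155
(np.float64(276.1852621583865), np.float64(263.8607425597957))
```

View pics/z5.png

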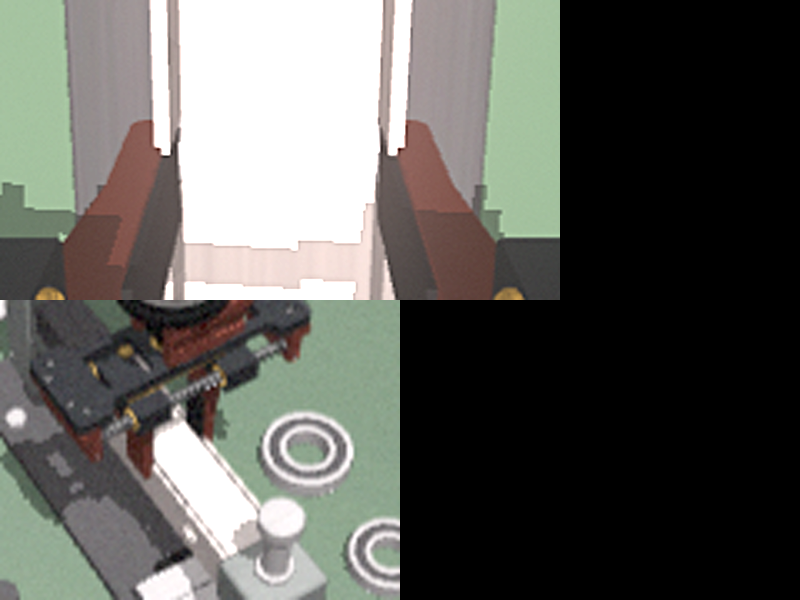

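The pads do cover the buttons and the sleeve has crept about 1 mm. The arm is compliant, about 2 N/mm. I'll raise the grip and keep loading in small steps.

Emit:
carry_out:
  targets:
    - [[0,0,0,0],[0,0,0,0],[-2,0,0,0],[-3,0,0,0],[-4,0,0,0],[-4,0,0,0]]
  grip_force: 60

```text
t: 8.73
position: [0.5518, -0.0084, 0.0812]
tool_rot: [-2.128, -2.29, -0.017]
contact_force: [-6.7, 37.0, 15.2]
gripper_width: 0.45
grasp_force: 64.9
```

Emit:
carry_out:
  targets:
    - [[-1,0,0,0],[-2,0,0,0],[-3,0,0,0],[-4,0,0,0],[-4,0,0,0]]

```text
t: 9.15
position: [0.5519, -0.0116, 0.0811]
tool_rot: [-2.127, -2.29, -0.018]
contact_force: [-8.2, 39.4, 15.3]
gripper_width: 0.446
grasp_force: 65.8
```

Emit:
carry_out:
  targets:
    - [[-1,0,0,0],[-2,0,0,0],[-3,0,0,0],[-4,0,0,0],[-4,0,0,0]]

```text
t: 9.57
position: [0.5521, -0.0151, 0.081]
tool_rot: [-2.126, -2.29, -0.018]
contact_force: [-7.1, 38.8, 14.4]
gripper_width: 0.454
grasp_force: 64.8
```

Run:
```python
from h import *
print(knob(ctrl.camera("top"))[-1]);s=ctrl.observe();print(s["t"],s["position"],s["contact_force"],s["gripper_width"],s["ft_torque"],Rn.from_rotvec(s["tool_rot"]).as_matrix().round(3).tolist())
```

```text
([23, 18, 46, 46, 1751], array([0.5458, 0.118 , 0.185 ]))
9.6167 [ 0.55210997 -0.01507179  0.08097471] [-7.03883423 40.47707378 14.78979359] 0.45642658262332386 [ 8.60991508  1.42300329 -0.36235357] [[-0.074, 0.997, -0.005], [0.997, 0.074, 0.02], [0.02, -0.003, -1.0]]
```

Run:
```python
from h import *
import pickle
T=ctrl.camera("top");T0=pickle.load(open("top0.pkl","rb"))
f=lambda c:np.float32(cv2.cvtColor(c["img"],6))
def sh(x0,x1,y0,y1):
    a=f(T0)[y0:y1,x0:x1];b=f(T)[y0-6:y1+6,x0-12:x1+12]
    A=cv2.resize(a,None,fx=8,fy=8,interpolation=2);B=cv2.resize(b,None,fx=8,fy=8,interpolation=2)
    m=cv2.matchTemplate(B,A,5);_,v,_,p=cv2.minMaxLoc(m);return v,p[0]/8-12,p[1]/8-6
print("head",sh(221,242,215,240),"bracket",sh(199,220,210,255))
w=ctrl.camera("wrist");pickle.dump(w,open("w6.pkl","wb"));w4=pickle.load(open("w4.pkl","rb"))
for n,c in(("w4",w4),("w6",w)):
    g=f(c)
    for u in(225,330):
        col=g[0:110,u-1:u+2].mean(1);d=np.abs(np.diff(col));r=[int(k) for k in np.argsort(d)[-4:]]
        print(n,u,[(k,ray(c,u,k+.5,.122)[1].round(4)) for k in sorted(r)])
print(ctrl.observe()["position"])
```

```text
head (0.989004909992218, 1.375, -0.125) bracket (0.998924970626831, 0.0, 0.0)
w4 225 [(48, np.float64(0.0925)), (50, np.float64(0.0919)), (51, np.float64(0.0915)), (52, np.float64(0.0912))]
w4 330 [(51, np.float64(0.094)), (75, np.float64(0.0856)), (80, np.float64(0.0838)), (86, np.float64(0.0816))]
w6 225 [(24, np.float64(0.0912)), (26, np.float64(0.0905)), (27, np.float64(0.0902)), (28, np.float64(0.0898))]
w6 330 [(56, np.float64(0.083)), (60, np.float64(0.0816)), (76, np.float64(0.0758)), (80, np.float64(0.0744))]
[ 0.55210669 -0.01507443  0.08097286]
```

The grip slips at about 40 N whatever its force, with an upward push on the fingers. That suggests the tips ride on top of the buttons instead of pressing them. I'll unload, open, return and grip about 13 mm lower.

Emit:
carry_out:
  targets:
    - [[8,0,0,0],[18,0,0,0],[18,0,0,0]]

```text
t: 9.97
position: [0.5521, -0.0131, 0.081]
tool_rot: [2.147, 2.294, 0.002]
contact_force: [1.6, 3.9, 2.4]
gripper_width: 0.452
grasp_force: 66.4
```

Emit:
carry_out:
  targets:
    - [[0,0,0,0],[0,0,0,0],[0,0,0,0],[0,0,0,0],[9,0,0,0],[9,0,13,0],[9,0,13,0],[9,0,13,0]]
  claw: 1

```text
t: 10.63
position: [0.5502, -0.0059, 0.0671]
tool_rot: [-2.15, -2.29, 0.002]
contact_force: [0.4, -0.7, 0.5]
gripper_width: 0.991
grasp_force: 0.0
```

Emit:
carry_out:
  targets:
    - [[0,0,0,0],[0,0,0,0],[0,0,0,0],[0,0,0,0],[0,0,0,0],[0,0,0,0],[0,0,0,0],[0,0,0,0],[0,0,0,0],[0,0,0,0]]
  claw: -1
  grip_force: 40

```text
t: 11.47
position: [0.5517, -0.0061, 0.0678]
tool_rot: [2.15, 2.289, 0.001]
contact_force: [1.7, -0.2, -0.7]
gripper_width: 0.454
grasp_force: 40.0
```

Emit:
carry_out:
  targets:
    - [[-2,0,0,0],[-4,0,0,0],[-6,0,0,0],[-6,0,0,0]]

```text
t: 11.8
position: [0.5519, -0.0093, 0.0678]
tool_rot: [-2.147, -2.29, -0.004]
contact_force: [0.8, 6.9, 2.0]
gripper_width: 0.451
grasp_force: 40.0
```

Much better: no upward push, and the sleeve follows with 7 N. Pulling on.

Emit:
carry_out:
  targets:
    - [[-4,0,0,0],[-9,0,0,0],[-14,0,0,0],[-19,0,0,0],[-24,0,0,0],[-29,0,0,0],[-34,0,0,0],[-39,0,0,0],[-44,0,0,0],[-44,0,0,0]]

```text
t: 12.63
position: [0.5547, -0.0553, 0.0679]
tool_rot: [-2.15, -2.29, -0.002]
contact_force: [2.5, 1.8, 1.6]
gripper_width: 0.453
grasp_force: 40.0
```

Emit:
carry_out:
  targets:
    - [[-3,0,0,0],[-6,0,0,0],[-9,0,0,0],[-12,0,0,0],[-14,0,0,0],[-14,0,0,0]]

```text
t: 13.13
position: [0.5553, -0.067, 0.0678]
tool_rot: [-2.147, -2.289, -0.004]
contact_force: [-0.1, 10.4, 6.6]
gripper_width: 0.449
grasp_force: 40.0
```

```bash
cat >> h.py <<'E'
def head():
    import pickle
    T0=pickle.load(open("top0.pkl","rb"));T=ctrl.camera("top");f=lambda c:cv2.cvtColor(c["img"],6)
    A=cv2.resize(f(T0)[215:240,221:242],None,fx=8,fy=8,interpolation=2);B=cv2.resize(f(T)[207:246,215:282],None,fx=8,fy=8,interpolation=2)
    _,v,_,p=cv2.minMaxLoc(cv2.matchTemplate(B,A,5));du,dv=p[0]/8-6,p[1]/8-8
    return v,du,dv,(ray(T,229+du,227+dv,.122)-ray(T,229,227,.122)).round(4)
E
python3 - <<'E'
from h import *
print(head());s=ctrl.observe();print(s["t"],s["position"],s["contact_force"],s["gripper_width"])
E
```

```text
(0.7133296132087708, 26.125, -0.5, array([ 0.0011, -0.0635,  0.    ]))
13.1833 [ 0.55528224 -0.06695553  0.06780781] [0.94634031 8.97716513 5.47567978] 0.45103740236754747
```

Emit:
carry_out:
  targets:
    - [[4,0,0,0],[8,0,0,0],[11,0,0,0],[11,0,0,0]]

```text
t: 13.52
position: [0.5552, -0.0639, 0.0678]
tool_rot: [2.149, 2.283, -0.004]
contact_force: [7.3, -10.5, -3.1]
gripper_width: 0.453
grasp_force: 40.0
```

Emit:
carry_out:
  targets:
    - [[-5,0,0,0],[-5,0,0,0]]

```text
t: 13.68
position: [0.5553, -0.0658, 0.0678]
tool_rot: [2.15, 2.287, -0.0]
contact_force: [3.6, -2.2, 1.4]
gripper_width: 0.452
grasp_force: 40.0
```

Locked: there is only about ±1.5 mm of play either way. Releasing, rising and going over the punch with a look at the buttons on the way.

Emit:
carry_out:
  targets:
    - [[0,0,0,0],[0,0,0,0],[0,0,0,0],[0,0,0,0],[0,0,-35,0],[0,0,-75,0],[0,0,-115,0],[0,0,-155,0],[0,0,-180,0],[0,0,-180,0]]
  claw: 1

```text
t: 14.52
position: [0.5574, -0.0644, 0.2532]
tool_rot: [2.147, 2.286, 0.011]
contact_force: [1.1, -0.1, 0.2]
gripper_width: 0.999
grasp_force: 0.0
```

Run:
```python
from h import *
import pickle
T0=pickle.load(open("top0.pkl","rb"));print(head())
w=ctrl.camera("wrist");s=ctrl.observe();print(s["t"],s["position"]);T=ctrl.camera("top")
an=np.radians(3.6);X=np.array([np.cos(an),np.sin(an),0]);Y=np.array([-np.sin(an),np.cos(an),0]);c=np.array([.5515,-.006,.1])
P=c+Y*.065+[0,0,.085];print("P",P,"wrist proj",proj(w,P),"tips",proj(w,c-X*.028),proj(w,c+X*.028))
o=np.zeros((600,800,3),np.uint8);u,v=map(int,proj(w,c))
o[:400,:560]=w["img"][:400]
o[400:,:]=cv2.resize(T["img"][200:250,190:390],(800,200),interpolation=cv2.INTER_CUBIC)
cv2.imwrite("pics/z7.png",np.clip(o*1.4,0,255).astype(np.uint8))
print(delta([P[0],P[1],.215],X))
```

```text
(0.7170102596282959, 25.5, -0.5, array([ 0.0011, -0.062 ,  0.    ]))
14.6167 [ 0.55470967 -0.06361437  0.24811812]
P [0.54741862 0.05887174 0.185     ] wrist proj (np.float64(274.6127332732998), np.float64(39.105631755467755)) tips (np.float64(244.54153041795354), np.float64(134.78944018645922)) (np.float64(304.82000095969136), np.float64(134.78937473943793))
(array([122.6,   1.3,  31.9]), 0.001)
```

View pics/z7.png

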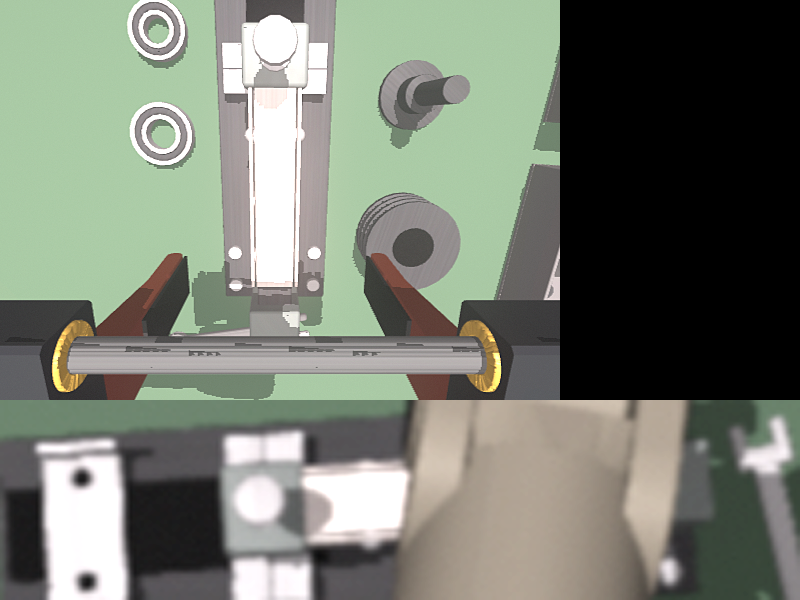

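The buttons stand out at (247,134) and (302,134), and the head sits over the blank with the knob at (275,41) where predicted. Closing the fingers and moving over the knob.

Emit:
carry_out:
  targets:
    - [[30,0,0,0],[65,0,0,0],[100,1,0,0],[122,1,0,0],[122,1,20,0],[122,1,32,0],[122,1,32,0],[122,1,32,0],[122,1,32,0],[122,1,32,0]]
  claw: -1

```text
t: 15.5
position: [0.5484, 0.0568, 0.2161]
tool_rot: [2.152, 2.288, 0.001]
contact_force: [-0.3, 0.2, 0.7]
gripper_width: 0.279
grasp_force: 0.0
```

Run:
```python
from h import *
s=ctrl.observe();print(s["position"],s["contact_force"],delta([.5474,.0589,.19],[.998,.063,0]))
```

```text
[0.54837424 0.0568235  0.21611659] [-0.28089746  0.24145347  0.65198044] (array([ 2.1, -0.9, 26.1]), -0.002)
```

Emit:
carry_out:
  targets:
    - [[1,0,0,0],[1,0,0,0],[1,0,0,0],[1,0,0,0],[1,0,12,0],[1,0,24,0],[1,0,30,0],[1,0,36,0],[1,0,36,0]]

```text
t: 16.25
position: [0.5468, 0.0587, 0.1778]
tool_rot: [-2.149, -2.289, 0.004]
contact_force: [-0.1, -0.2, 0.8]
gripper_width: 0.007
grasp_force: 0.0
```

Emit:
carry_out:
  targets:
    - [[0,0,4,0],[0,0,7,0],[0,0,10,0],[0,0,10,0]]

```text
t: 16.58
position: [0.5477, 0.0588, 0.1692]
tool_rot: [-2.15, -2.29, 0.001]
contact_force: [-0.5, -0.2, 0.7]
gripper_width: 0.01
grasp_force: 0.0
```

Emit:
carry_out:
  targets:
    - [[0,0,3,0],[0,0,5,0],[0,0,8,0],[0,0,8,0]]

```text
t: 16.92
position: [0.5476, 0.0589, 0.1611]
tool_rot: [-2.15, -2.29, 0.001]
contact_force: [-0.1, 0.4, 1.1]
gripper_width: 0.003
grasp_force: 0.0
```

Run:
```python
from h import *
w=ctrl.camera("wrist");s=ctrl.observe();print(s["t"],s["position"],s["contact_force"])
cv2.imwrite("pics/w8.png",w["img"])
P=np.array([.5474,.0589,.185]);print(proj(w,P),proj(w,P+[.015,0,0]),proj(w,P+[0,.015,0]),"tip",proj(w,s["position"]))
g=cv2.cvtColor(w["img"],6)
for r in range(120,330,10):print(r,g[r,200:352:6].tolist())
```

```text
16.9667 [0.54771665 0.05882793 0.16130732] [0.26701959 0.87588508 0.41337999]
(np.float64(275.99420604498954), np.float64(271.83120084999615)) (np.float64(305.69371708298974), np.float64(273.5641842146853)) (np.float64(277.9033402743824), np.float64(243.887017931823)) tip (np.float64(276.63059639713083), np.float64(254.2106233307493))
120 [146, 113, 117, 118, 117, 117, 116, 113, 66, 67, 66, 68, 67, 68, 70, 67, 70, 68, 70, 119, 123, 117, 119, 122, 117, 147]
130 [145, 138, 116, 118, 118, 115, 119, 115, 66, 66, 63, 66, 65, 66, 66, 66, 66, 68, 68, 119, 121, 116, 120, 121, 119, 147]
140 [147, 143, 117, 119, 117, 117, 117, 112, 63, 64, 64, 64, 64, 65, 66, 63, 65, 65, 65, 119, 120, 116, 119, 122, 119, 146]
150 [146, 149, 119, 120, 116, 118, 117, 123, 64, 65, 66, 64, 65, 66, 66, 66, 65, 65, 67, 122, 122, 118, 118, 120, 117, 146]
160 [147, 149, 119, 117, 115, 120, 119, 125, 65, 67, 68, 66, 68, 67, 66, 68, 68, 69, 67, 123, 123, 119, 120, 119, 113, 148]
170 [147, 146, 119, 118, 115, 120, 122, 124, 69, 70, 68, 69, 68, 69, 70, 68, 67, 71, 67, 123, 123, 121, 118, 119, 107, 148]
180 [148, 147, 119,
[... 1183 characters left out ...]
 146]
270 [146, 146, 149, 114, 117, 116, 114, 110, 141, 221, 75, 74, 73, 50, 75, 76, 58, 222, 250, 114, 117, 117, 117, 100, 145, 145]
280 [89, 149, 150, 116, 72, 118, 77, 77, 154, 60, 73, 72, 67, 46, 73, 73, 74, 209, 223, 116, 73, 117, 78, 104, 145, 144]
290 [96, 147, 147, 111, 114, 114, 76, 75, 151, 54, 56, 72, 60, 37, 58, 58, 57, 56, 138, 115, 78, 77, 78, 84, 145, 144]
300 [59, 57, 59, 54, 56, 54, 54, 61, 50, 52, 51, 55, 53, 34, 53, 52, 52, 50, 55, 55, 55, 55, 55, 59, 64, 64]
310 [51, 49, 52, 51, 51, 50, 51, 49, 51, 49, 50, 50, 40, 30, 48, 49, 48, 50, 50, 50, 52, 51, 52, 50, 51, 51]
320 [50, 50, 50, 49, 49, 47, 48, 48, 50, 49, 50, 46, 38, 34, 64, 48, 50, 49, 49, 49, 49, 48, 50, 50, 49, 49]
```

Emit:
carry_out:
  targets:
    - [[0,0,2,0],[0,0,4,0],[0,0,5,0],[0,0,5,0]]

```text
t: 17.3
position: [0.5483, 0.0589, 0.1574]
tool_rot: [-2.15, -2.29, -0.001]
contact_force: [-3.1, 0.8, 8.3]
gripper_width: 0.005
grasp_force: 4.3
```

Emit:
carry_out:
  targets:
    - [[0,0,2,0],[0,0,4,0],[0,0,5,0],[0,0,5,0]]

```text
t: 17.63
position: [0.5483, 0.059, 0.1528]
tool_rot: [-2.15, -2.29, -0.002]
contact_force: [-4.6, -0.9, 12.2]
gripper_width: 0.008
grasp_force: 6.1
```

Contact came with the tips about 26 mm behind the stated TCP. Now pressing through the snap.

Emit:
carry_out:
  targets:
    - [[0,0,3,0],[0,0,6,0],[0,0,9,0],[0,0,12,0],[0,0,12,0],[0,0,12,0]]

```text
t: 18.13
position: [0.5485, 0.0591, 0.1434]
tool_rot: [-2.15, -2.288, -0.004]
contact_force: [-12.8, -0.9, 35.9]
gripper_width: 0.006
grasp_force: 17.7
```

Emit:
carry_out:
  targets:
    - [[0,0,-6,0],[0,0,-14,0],[0,0,-24,0],[0,0,-45,0],[0,0,-75,0],[0,0,-75,0],[0,0,-75,0]]

```text
t: 18.72
position: [0.5491, 0.0591, 0.2161]
tool_rot: [2.149, 2.289, 0.005]
contact_force: [-0.9, 0.5, -0.3]
gripper_width: 0.007
grasp_force: 0.0
```

Run:
```python
from h import *
w=ctrl.camera("wrist");s=ctrl.observe();print(s["t"],s["position"],s["contact_force"])
P=np.array([.5474,.0589,.185])
g=cv2.cvtColor(w["img"],6);u,v=proj(w,P);print(u,v,proj(w,P+[.015,0,0])[0]-u)
for r in range(int(v)-30,int(v)+1,5):
    x=np.where(g[r,230:320]>215)[0]+230;print(r,x.min() if len(x) else 0,x.max() if len(x) else 0,len(x))
c=np.array([.5515,-.006,.1]);print("buttons",proj(w,c))
```

```text
18.7667 [0.54805428 0.05901204 0.21477283] [-0.04527094  0.86039498 -0.32647766]
273.64257820956885 236.11208746858108 22.925866082118034
206 230 319 31
211 230 319 29
216 268 280 13
221 259 288 30
226 255 292 38
231 254 294 41
236 253 295 43
buttons (np.float64(274.1966313673863), np.float64(272.1893870300655))
```

```bash
python3 -c "
from h import *
print(ctrl.sign_off())"
```

```text
the job is handed in; nothing more can be done
None
```

I handed the job in at about 19 s of the 42 s: the sleeve is locked over the flat blank with both buttons out, and the punch was pressed to its stop and is up again. The first two grips slipped because the fingertips end about 26 mm short of the stated TCP; I saw no loose things shift, though I did not measure them, and the hand-in returned no verdict.

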